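# Latch a tube rack into its dock with an eyed plate

### The arm

A 6-joint arm with a two-finger parallel gripper is mounted at the origin on a cart in front of the work surface, level with it; the furniture and walls round the work are solid. World frame = base frame: x ahead of the robot, y to its left, z up, the work surface at z = 0. Lengths are in m, angles in rad, forces in N, time in s.
With the tool pointing down it reaches from about 0.25 to 0.775 m from the base axis. Payload 4 kg.
Tool frame: the origin (TCP) lies midway between the tips of the shut fingers; the grasp point (between the pads) lies grip_point_offset behind it (grip_point_offset is the distance from the TCP to the grasp point, in m); z points along the fingers, y is the line along which they close (so a half turn about z gives the same grasp; the last joint's range is limited). The gripper opens to 94 mm and grips with 3 to 60 N. Pads are 16 mm wide; open, the fingers measure 119 mm over their backs; the gripper's body (75 mm by 177 mm) begins 78 mm behind the grasp point.
Start: joints at [-1.24, 0.087, 1.371, -0, 1.684, -0.103], TCP at [0.231, -0.499, 0.206] pointing down, gripper open.
Joint ranges: [-3.1, 3.1], [-0.76, 2.03], [0.27, 2.55], [-1.08, 4.22], [0.17, 2.65], [-2.57, 2.57]. Speed limits (rad/s): [2.79, 2.79, 3.14, 3.14, 3.14, 3.14].

### API

Orientations are given as [roll, pitch, yaw] about the fixed x, y, z axes, in that order (R = Rz(yaw) Ry(pitch) Rx(roll)).
In Python, from bench import * gives the robot as it stands. The module is installed in compiled form; this text tells all that it offers.
- The arm moves only by the tool apply_moves, never from a script. Its argument "commands" is a list of rows, each a list of 7 numbers: the turn, a rotation vector about the world's x, y, z in rad, then the shift along the world's x, y, z in m, then the opening in per cent of the stroke, from 0 (shut) to 100 (fully open). In form: [[ax, ay, az, x, y, z, jaw], ...]. A call has exactly 5 rows; each row is the pose to reach, as a shift and turn from the pose commanded when the call began; what a row does not reach only later rows make up. A row lasts 1/10 s, in which the tool goes at most 50 mm and 8.59 degrees, less where a joint would pass 70% of its speed; a pose out of reach is approached as far as the arm can. A call with a gripper value outside its range is refused whole. The fingers move at their own pace and stop on an object; the grip force is fixed at half the most. Time passes only in rows, so rows that repeat a pose let the fingers close, or fill a call up. It gives the time, the measured TCP pose, the force, the opening and the grip force at its end, in the units of the state.
- get_obs(): the state, without advancing time (a new reading comes with each control period).
- snapshot(name): name is "scene" or "side" or "wrist"; returns a dict with "pixels" (384x512x3 uint8, red, green, blue), "vertical_fov" (degrees; the focal length in pixels is half the picture's height over the tangent of half this angle, whatever the lens; pixels are square), "cx", "cy" (the principal point, pixels), "k1" (the pictures are not rectified: a ray, as slopes to the right and down, at radius r is drawn at 1 + k1 r^2 times it, then the intrinsics apply), "rvec" (rotation vector, rad) and "tvec" (3), from world to camera coordinates, as OpenCV has them. Camera axes: x right, y down, z forward; pixel columns grow to the right and rows downward; lengths in m; the calibration is good to about 2 mm. A picture is of the moment at which its call begins. There is no depth.
- close_job(): hands the job in; it is judged then, once.
Trained networks look in the newest picture that a camera, given by its name, has taken for a name from the list of things; names that differ only in an ending like _2 or _b are one class to them, and where a whole thing is asked for, a point or a joint stands for the part that bears it (a point fixed in the world has none). Each returns a list of dicts, best first, with "score" (0 to 1); they miss things now and then, are a little off and sometimes report something else, mostly with a low value. They report only what shows in the picture. A call takes as long as a camera call. They do not tell look-alikes from the thing itself.
- masks_of(camera, query): "mask" (384x512 bool, what is visible of it) and "extent" ([left, top, right, bottom] in pixels, round what is visible of it).
- place_of(camera, query): "pixel" ([column, row] in pixels: a listed point, or the origin of a listed thing).
The state is a dict: "time": time; "joint_positions": joint angles; "qvel": joint speeds; "joint_torque": joint torques, N m; "tool_pos": TCP position; "ee_rot": TCP orientation; "wrist_force": force on the tool from outside, world axes, zero at the start; "wrist_torque": the same for the moment, N m; "width": finger opening in m; "finger_force": force on a finger pad.
Only numpy, scipy, OpenCV 4.12 (cv2) and the standard library are available. Lean on these libraries where they do the work, as an engineer would, in place of code of your own. Each camera call takes 0.05 s, during which the arm holds its last target. There are 200 camera calls.

### The job

Lock the cream tube rack into its metal dock: pick up the loose steel latch plate by its upright grip, tilt it so that its oblong eye passes over the wide head of the dock's stud, then level it, so that it lies flat on the stud block and straight across the top of the rack, caught under the head, and let go. Feel your way gently: the stud may be clamped a centimetre or so nearer or farther along its slot and some millimetres higher or lower, and the plate must never be forced against the dock (stay below 10 N). Leave the other things on the bench where they are.

Things in the scene. Friction and masses are not known exactly. Their poses are not given: they have to be found in the camera images.
- latch_plate: Loose bare-steel latch plate, about 160 g, flat, 4 mm thick, 56 mm wide (y), 137.5 mm long (x, from the tip at x = -122.5 mm to the tail at x = +15 mm). Origin: on its underside, below the middle of the grip tab. z is up; x points from the eye toward grip and tail. The eye is near the tip.
- latch_plate_grip (a point): Middle of the plate's grip, 23 mm above the plate's origin; axes as the plate's. The grip is a solid upright grey tab, 10 mm thick along x, 40 mm wide along y, from z = 4 to 42 mm above the plate's underside. Pinch its two broad faces, closing along x.
- latch_plate_eye (a point): Centre of the plate's rectangular eye, on the underside, 90 mm from the plate's origin toward -x; axes as the plate's. The eye is only 27 mm along x but 40 mm along y; the rim beyond it (tip side) is 19 mm wide, each side rim 8 mm. To go on the stud the plate is tilted 0.35 to 0.42 rad about its y axis, grip end high and tip low.
- dock: Aluminium dock, fixed to the worktop, a cream tube rack fast in it. Origin: on the worktop under the middle of the stud's slot; z up, x from the stud toward the rack. Around the origin a stud block (64 x 64 mm) has its flat top at z = 58 mm. The rack's flat top is also at z = 58 mm (x = 30 to 112, y = -82 to 82 mm). Latched, plate x points along dock x and the grip stands over the rack.
- stud_slot (a point): Middle of the slot in the block's top, 58 mm above the dock's origin; axes as the dock's. From the slot rises a rigid steel stud: neck 8 mm in diameter, then a flat round head 34 mm in diameter, 4 mm thick. Not measured: the stud is clamped anywhere from 12 mm before to 12 mm behind this point along x, and its head's top stands anywhere from 18 to 28 mm above it (neck 14 to 24 mm high).
- head_way (a point): Point 23 mm above stud_slot, the middle height of the head's top; axes as the dock's. Way on: tilted, the plate's tip rim goes down past the head's side away from the rack, the eye's other long edge staying above the head; draw the plate along dock +x, tip rim under the head, until that rim meets the neck; then lower the grip end: the other edge clears the head by 2 to 3 mm.
- reagent_bottle: Small brown bottle with a black cap, 48 mm across, 93 mm high; bystander. Origin at the centre of its underside.
- tape_roll: Roll of cream tape lying flat, 72 mm across, 19 mm high; bystander. Origin at the centre of its underside.
- petri_dish: Round clear dish, 91 mm across, 15 mm high; bystander. Origin at the centre of its underside.
Not all that is in view belongs to the job. What is shaped like the latch_plate but pink is not meant.

How it is judged:
By the outcome, as a careful person would: the job done as asked, in the order asked, and still so for the second after the job is handed in, with the robot touching nothing.
It also fails if it takes over 48 s, if anything falls off the work surface, if the arm or the gripper's body presses on something with over 40 N, if the wrist force passes 120 N, or if a joint passes its speed limit or range.

## Working session

There is one attempt and no reset: what is moved stays moved. The work goes in short steps, Python scripts to look and compute and a tool call to move; the robot and the scene stay as the last step left them, time stands still between calls to the robot, and variables do not carry over. Pictures are saved under pics/ and viewed, at most 10 in all, crops included, and the job is handed in when it is done.

Besides the shell and the picture viewer there is one more tool, called as name(argument=value, ...), one argument or row to a line, values as JSON. apply_moves: Moves the arm, as the interface text tells. Its arguments: {"type":"object","properties":{"commands":{"type":"array"}},"required":["commands"]}

```bash
mkdir -p pics; cat > h.py <<'E'
from bench import *
import numpy as np, cv2
from scipy.spatial.transform import Rotation as R
def cam(s):
    f=384/2/np.tan(np.radians(s["vertical_fov"])/2)
    return f,s["cx"],s["cy"],s["k1"],R.from_rotvec(s["rvec"]).as_matrix(),np.array(s["tvec"])
def ray(s,p):
    f,cx,cy,k,Rm,t=cam(s); d=np.array([(p[0]-cx)/f,(p[1]-cy)/f]); u=d.copy()
    for _ in range(30): u=d/(1+k*(u@u))
    v=Rm.T@np.array([u[0],u[1],1.]); return -Rm.T@t, v/np.linalg.norm(v)
def atz(s,p,z):
    c,v=ray(s,p); return c+v*(z-c[2])/v[2]
def proj(s,P):
    f,cx,cy,k,Rm,t=cam(s); q=np.atleast_2d(P)@Rm.T+t; u=q[:,:2]/q[:,2:]
    u=u*(1+k*(u**2).sum(1,keepdims=True)); return u*f+[cx,cy]
def tri(rs):
    A=0;b=0
    for c,v in rs:
        M=np.eye(3)-np.outer(v,v);A=A+M;b=b+M@c
    return np.linalg.solve(A,b)
E
python3 - <<'E'
from h import *
np.set_printoptions(precision=4,suppress=True)
o=get_obs();print({k:np.round(v,4) for k,v in o.items()})
S={}
for c in("scene","side"):
    s=S[c]=snapshot(c);cv2.imwrite(f"pics/{c}0.png",s["pixels"][:,:,::-1])
    print(c,ray(s,[256,192]))
    for q in("latch_plate","latch_plate_grip","latch_plate_eye","dock","stud_slot","head_way","reagent_bottle","tape_roll","petri_dish"):
        print(q,[(np.round(d["pixel"],1),round(d["score"],2)) for d in place_of(c,q)[:3]])
import pickle;pickle.dump(S,open("s0.pkl","wb"))
E
```

```text
{'time': np.float64(0.0), 'joint_positions': array([-1.2401,  0.088 ,  1.3722,  0.    ,  1.6836, -0.1031]), 'qvel': array([ 0.0012,  0.002 ,  0.0018,  0.0008, -0.0004, -0.0004]), 'joint_torque': array([  0.0013, -34.0173, -30.2426,   0.0718,   0.033 ,  -0.0002]), 'tool_pos': array([ 0.231 , -0.4986,  0.2043]), 'ee_rot': array([-3.1394, -0.0002,  0.4338]), 'wrist_force': array([ 0.7185, -0.0352,  0.5801]), 'wrist_torque': array([-0.0214, -0.0255, -0.0296]), 'finger_force': np.float64(0.0), 'width': np.float64(0.0941)}
scene (array([-0.3434, -0.9957,  1.0422]), array([ 0.6161,  0.4892, -0.6173]))
latch_plate [(array([330.8, 280.6]), 0.82), (array([229.4, 204.2]), 0.79)]
latch_plate_grip [(array([333.4, 273.1]), 0.95), (array([228. , 198.3]), 0.63)]
latch_plate_eye [(array([320.4, 258.1]), 0.91), (array([205.5, 208.5]), 0.56)]
dock [(array([148. , 183.6]), 0.95)]
stud_slot [(array([145.2, 171.8]), 0.91), (array([228.3, 199.2]), 0.7)]
head_way []
reagent_bottle [(array([257.3, 197.2]), 0.57)]
tape_roll []
petri_dish [(array([228. , 198.6]), 0.4)]
side (array([-0.0045,  0.8822,  0.6256]), array([ 0.4389, -0.8058, -0.3975]))
latch_plate [(array([251.5, 228.2]), 0.92), (array([322.7, 177.6]), 0.48)]
latch_plate_grip [(array([252. , 220.8]), 0.92), (array([324.4, 173.4]), 0.75)]
latch_plate_eye [(array([270., 235.]), 0.58), (array([307.2, 179.8]), 0.47)]
dock [(array([229.2, 299.7]), 0.84)]
stud_slot [(array([227.5, 282.6]), 0.71)]
head_way [(array([226.6, 270.5]), 0.57)]
reagent_bottle [(array([235. , 210.7]), 0.71)]
tape_roll [(array([212.6, 221.8]), 0.68), (array([228.7, 273.4]), 0.28)]
petri_dish [(array([188. , 239.6]), 0.79)]
```

```bash
python3 -c "
import cv2,numpy as np
" ; ls pics; python3 - <<'E'
import bench; print([n for n in dir(bench) if n[0]!='_'])
E
```

```text
scene0.png
side0.png
['IKError', 'close_job', 'get_obs', 'grip_point_offset', 'masks_of', 'place_of', 'snapshot']
```

View pics/scene0.png

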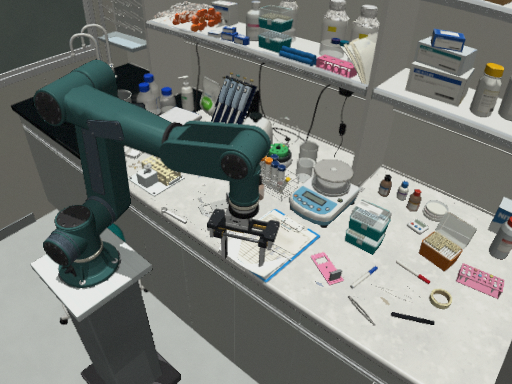

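View pics/side0.png

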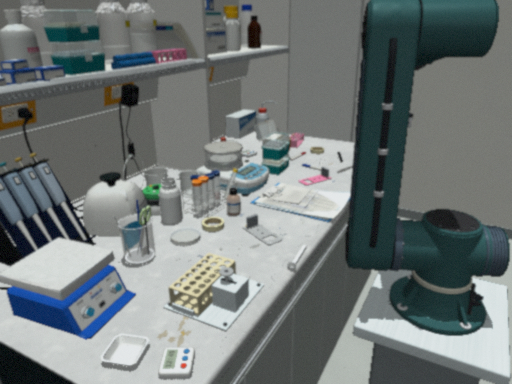

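```bash
python3 - <<'E'
from h import *
import pickle;S=pickle.load(open("s0.pkl","rb"))
np.set_printoptions(precision=4,suppress=True)
a,b=S["scene"],S["side"]
P=dict(plA_o=([330.8,280.6],[322.7,177.6],0),plA_g=([333.4,273.1],[324.4,173.4],.023),plA_e=([320.4,258.1],[307.2,179.8],0),
plB_o=([229.4,204.2],[251.5,228.2],0),plB_g=([228,198.3],[252,220.8],.023),plB_e=([205.5,208.5],[270,235],0),
dock=([148,183.6],[229.2,299.7],0),slot=([145.2,171.8],[227.5,282.6],.058))
for k,(p,q,z) in P.items():
    print(k,atz(a,p,z),atz(b,q,z),tri([ray(a,p),ray(b,q)]))
print(grip_point_offset, "bottle",atz(b,[235,210.7],0),"tape",atz(b,[212.6,221.8],0),"petri",atz(b,[188,239.6],0),"bottle scene",atz(a,[257,197],0))
E
```

```text
plA_o [ 0.5003 -0.657   0.    ] [ 0.5098 -0.6456  0.    ] [ 0.5099 -0.6543 -0.0059]
plA_g [ 0.5145 -0.654   0.023 ] [ 0.5009 -0.6376  0.023 ] [ 0.5104 -0.654   0.0198]
plA_e [ 0.5623 -0.5754  0.    ] [ 0.5582 -0.5933  0.    ] [ 0.5538 -0.5787  0.0072]
plB_o [ 0.5643 -0.1416  0.    ] [ 0.561  -0.1232  0.    ] [ 0.5692 -0.1362 -0.0074]
plB_g [ 0.5674 -0.1314  0.023 ] [ 0.5626 -0.1301  0.023 ] [ 0.5651 -0.1323  0.0229]
plB_e [ 0.4812 -0.0897  0.    ] [ 0.4887 -0.1109  0.    ] [ 0.4786 -0.0951  0.0081]
dock [0.4297 0.2103 0.    ] [0.4356 0.2144 0.    ] [ 0.434   0.214  -0.0018]
slot [0.4303 0.2181 0.058 ] [0.4309 0.2255 0.058 ] [0.433  0.2221 0.0549]
0.0188 bottle [ 0.6737 -0.2084  0.    ] tape [ 0.6966 -0.103   0.    ] petri [0.6979 0.0287 0.    ] bottle scene [ 0.6741 -0.1941  0.    ]
```

The scene view shows the pink look-alike at (325,268), with the arm hiding the steel plate. The side view shows the steel plate at (258,230) and the dock with its stud at (228,285), rack on its far (+x) side. I'll move above the steel plate for a wrist view.

apply_moves(
  commands=[
    [0,0,0.074,0.031,0.038,0.005,100],
    [0,0,0.148,0.062,0.076,0.01,100],
    [0,0,0.222,0.093,0.114,0.015,100],
    [0,0,0.296,0.124,0.152,0.02,100],
    [0,0,0.37,0.155,0.19,0.025,100],
  ],
)

```text
time: 1.5
tool_pos: [0.3871, -0.3075, 0.2309]
ee_rot: [3.141, -0.0, 0.806]
wrist_force: [0.0, -0.4, 0.0]
width: 0.094
finger_force: 0.0
```

apply_moves(
  commands=[
    [0,0,0.074,0.031,0.038,0.005,100],
    [0,0,0.148,0.062,0.076,0.01,100],
    [0,0,0.222,0.093,0.114,0.015,100],
    [0,0,0.296,0.124,0.152,0.02,100],
    [0,0,0.37,0.155,0.19,0.025,100],
  ],
)

```text
time: 2.0
tool_pos: [0.5422, -0.1173, 0.256]
ee_rot: [3.141, 0.0, 1.177]
wrist_force: [0.3, -0.4, -0.2]
width: 0.0936
finger_force: 0.0
```

```bash
python3 - <<'E'
from h import *
import pickle
np.set_printoptions(precision=4,suppress=True)
o=get_obs();print(o["time"],o["tool_pos"],o["ee_rot"],o["joint_positions"])
w=snapshot("wrist");s=snapshot("scene")
pickle.dump((w,s,o),open("s1.pkl","wb"))
Rt=R.from_euler("xyz",o["ee_rot"]).as_matrix()
c,v=ray(w,[w["cx"],w["cy"]]);print("cam in tool",Rt.T@(c-o["tool_pos"]),Rt.T@v,w["vertical_fov"],w["k1"])
for q,z in(("latch_plate",0),("latch_plate_grip",.023),("latch_plate_eye",0),("latch_plate_grip",.042)):
    for d in place_of("wrist",q)[:2]: print(q,d["pixel"],d["score"],atz(w,d["pixel"],z))
cv2.imwrite("pics/w1.png",w["pixels"][:,:,::-1])
def crop(im,x,y,W,H,k): return cv2.resize(im[y:y+H,x:x+W],None,fx=k,fy=k,interpolation=cv2.INTER_CUBIC)
S=pickle.load(open("s0.pkl","rb"))
A=crop(s["pixels"],115,150,80,60,5);B=crop(S["side"]["pixels"],160,245,100,75,4)
cv2.imwrite("pics/dock.png",np.hstack([A,B])[:,:,::-1])
E
```

```text
2.0 [ 0.5422 -0.1173  0.256 ] [3.1408 0.0001 1.177 ] [-0.3151  0.0931  1.2653 -0.0002  1.7824  0.0787]
cam in tool [ 0.065  -0.0004 -0.18  ] [-0.2279 -0.0006  0.9737] 60.334736065221676 -0.028216448895813623
latch_plate [269.9, 170.1] 0.76 [ 0.5634 -0.1341  0.    ]
latch_plate_grip [268.6, 171.2] 0.7 [ 0.5615 -0.1307  0.023 ]
latch_plate_eye [200.2, 165.4] 0.67 [ 0.4801 -0.0925  0.    ]
latch_plate_grip [268.6, 171.2] 0.7 [ 0.5618 -0.1273  0.042 ]
```

View pics/w1.png

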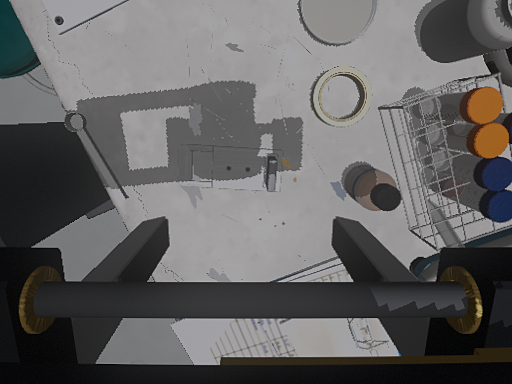

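View pics/dock.png

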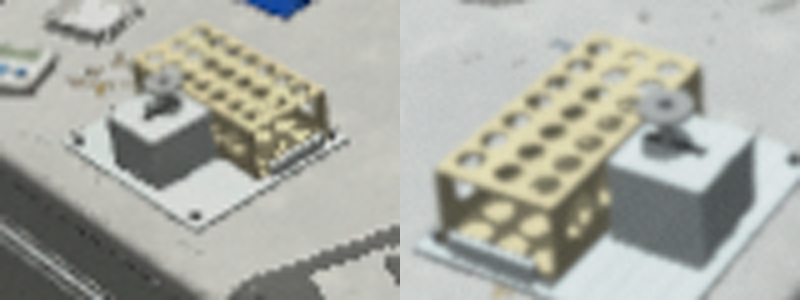

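Wrist view: the plate spans columns 182–282, rows 145–191, its grip tab at (270,172), lined up nearly with the jaws; bottle at (370,188) and tape at (340,95) stay clear. The dock crops show the rack's top corners and the stud head clearly. Next I fit both poses.

```bash
cat > fit.py <<'E'
from h import *
from scipy.optimize import least_squares
def dockP(p,P):
    c,s=np.cos(p[2]),np.sin(p[2]); P=np.atleast_2d(P)
    return np.c_[p[0]+c*P[:,0]-s*P[:,1],p[1]+s*P[:,0]+c*P[:,1],P[:,2]]
plate=[(-.1225,-.028),(.015,-.028),(.015,.028),(-.1225,.028)]
eye=[(-.1035,-.02),(-.0765,-.02),(-.0765,.02),(-.1035,.02)]
tab=[(-.005,-.02),(.005,-.02),(.005,.02),(-.005,.02)]
E
python3 - <<'E'
from fit import *
import pickle
np.set_printoptions(precision=4,suppress=True)
S=pickle.load(open("s0.pkl","rb"));w,s,o=pickle.load(open("s1.pkl","rb"))
up=lambda X,k,o:(np.array(X)+.5)/k-.5+np.array(o)
C=np.array([(.03,.082,.058),(.112,.082,.058),(.112,-.082,.058),(.03,-.082,.058)])
A=up([(133,52),(205,22),(328,88),(258,127)],5,(115,150))
B=up([(155,205),(37,168),(198,36),(305,65)],4,(160,245))
f=lambda p:np.r_[(proj(s,dockP(p,C))-A).ravel(),(proj(S["side"],dockP(p,C))-B).ravel()]
for name,g in(("both",f),("scene",lambda p:f(p)[:8]),("side",lambda p:f(p)[8:])):
    r=least_squares(g,[.43,.215,0]);print(name,r.x,r.fun)
h=tri([ray(s,up((165,75),5,(115,150))),ray(S["side"],up((266,100),4,(160,245)))]);print("head",h)
# plate overlay
k=7;x0,y0=175,135
im=cv2.resize(w["pixels"][y0:y0+70,x0:x0+112],None,fx=k,fy=k,interpolation=cv2.INTER_CUBIC)
c0=im.copy()
p=[.5634,-.1330,-.44]
for poly,z,col in((plate,.004,(255,0,0)),(eye,.004,(0,255,0)),(tab,.042,(0,0,255))):
    q=(proj(w,dockP(p,[(*u,z) for u in poly]))-[x0,y0]+.5)*k-.5
    cv2.polylines(im,[q.round().astype(int).reshape(-1,1,2)],True,col,1)
cv2.imwrite("pics/ov.png",im[:,:,::-1])
E
```

```text
both [0.4341 0.2145 0.0115] [-1.0704  1.5919 -0.9321 -0.0779 -1.0115  0.5314 -1.6994  1.1896 -0.4668
 -0.0607 -0.4829 -1.0025 -0.7172 -2.0093 -0.4078 -1.5297]
scene [0.4416 0.2152 0.0172] [ 0.0944  0.8561  0.105  -0.8125  0.1784 -0.3726 -0.3598  0.277 ]
side [0.4305 0.2177 0.0072] [-0.0847  1.1485 -0.1401  0.0352 -0.0584 -1.1522  0.3058 -0.5459]
head [0.4428 0.2148 0.0864]
```

View pics/ov.png

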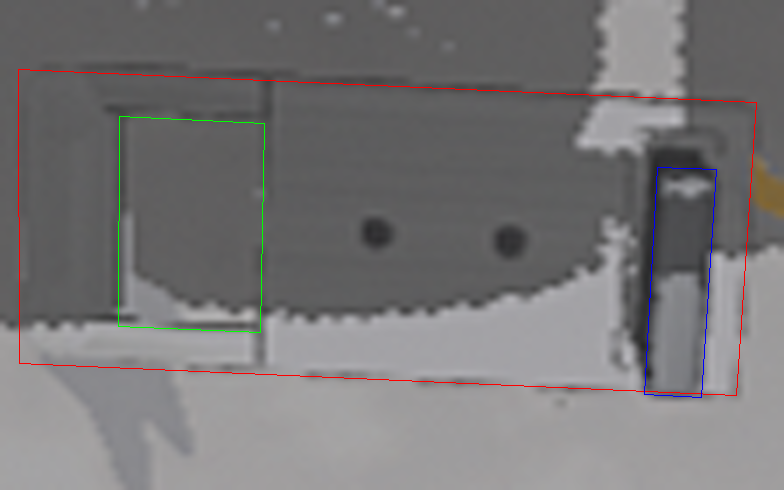

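apply_moves(
  commands=[
    [0,0,-0.02,0.008,-0.006,-0.045,100],
    [0,0,-0.04,0.016,-0.011,-0.09,100],
    [0,0,-0.05,0.0207,-0.0144,-0.135,100],
    [0,0,-0.05,0.0207,-0.0144,-0.18,100],
    [0,0,-0.05,0.0207,-0.0144,-0.19,100],
  ],
)

```text
time: 2.8
tool_pos: [0.5566, -0.1339, 0.059]
ee_rot: [-3.129, 0.002, 1.121]
wrist_force: [-0.9, 0.4, 0.2]
width: 0.0938
finger_force: 0.0
```

apply_moves(
  commands=[
    [0,0,0,0,0,-0.02,100],
    [0,0,0,0,0,-0.04,100],
    [0,0,0,0,0,-0.0555,100],
    [0,0,0,0,0,-0.0555,30],
    [0,0,0,0,0,-0.0555,0],
  ],
)

```text
time: 3.3
tool_pos: [0.5624, -0.1341, 0.0111]
ee_rot: [3.14, -0.0, 1.123]
wrist_force: [0.4, 0.7, 0.8]
width: 0.0816
finger_force: 0.0
```

apply_moves(
  commands=[
    [0,0,0,0,0,0,0],
    [0,0,0,0,0,0,0],
    [0,0,0,0,0,0,0],
    [0,0,0,0,0,0,0],
    [0,0,0,0,0,0,0],
  ],
)

```text
time: 3.8
tool_pos: [0.562, -0.1334, 0.0102]
ee_rot: [3.141, -0.0, 1.124]
wrist_force: [-0.5, 0.1, -0.0]
width: 0.0412
finger_force: 0.0
```

apply_moves(
  commands=[
    [0,0,0,0,0,0,0],
    [0,0,0,0,0,0,0],
    [0,0,0,0,0,0,0],
    [0,0,0,0,0,0,0],
    [0,0,0,0,0,0,0],
  ],
)

```text
time: 4.3
tool_pos: [0.562, -0.1335, 0.01]
ee_rot: [3.141, 0.0, 1.124]
wrist_force: [1.0, -0.0, -0.3]
width: 0.0099
finger_force: 30.0
```

apply_moves(
  commands=[
    [0,0,0,0,0,0,0],
    [0,0,0,0,0,0,0],
    [0,0,0,0,0,0.03,0],
    [0,0,0,0,0,0.07,0],
    [0,0,0,0,0,0.11,0],
  ],
)

```text
time: 4.8
tool_pos: [0.5608, -0.1331, 0.1198]
ee_rot: [-3.138, 0.0, 1.124]
wrist_force: [1.4, 0.9, -1.9]
width: 0.0098
finger_force: 30.0
```

apply_moves(
  commands=[
    [0,0,0.06,0,0.02,0.03,0],
    [0,0,0.12,-0.005,0.05,0.06,0],
    [0,0,0.18,-0.01,0.09,0.07,0],
    [0,0,0.24,-0.015,0.13,0.08,0],
    [0,0,0.3,-0.02,0.17,0.08,0],
  ],
)

```text
time: 5.3
tool_pos: [0.5421, 0.0378, 0.2017]
ee_rot: [3.139, -0.0, 1.426]
wrist_force: [0.5, 0.7, -1.0]
width: 0.0101
finger_force: 30.0
```

apply_moves(
  commands=[
    [0,0,0.05,-0.005,0.04,0,0],
    [0,0,0.1,-0.01,0.08,0,0],
    [0,0,0.15,-0.01,0.115,0,0],
    [0,0,0.158,-0.01,0.133,0,0],
    [0,0,0.158,-0.01,0.133,0,0],
  ],
)

```text
time: 5.8
tool_pos: [0.531, 0.1719, 0.1992]
ee_rot: [-3.14, -0.0, 1.586]
wrist_force: [0.4, -0.6, -1.8]
width: 0.0096
finger_force: 30.0
```

```bash
python3 - <<'E'
from fit import *
import pickle
np.set_printoptions(precision=4,suppress=True)
o=get_obs();print(o["time"],o["tool_pos"],o["ee_rot"],o["joint_positions"],o["wrist_force"],o["wrist_torque"])
w=snapshot("wrist");pickle.dump((w,o),open("s2.pkl","wb"))
for q,z in(("stud_slot",.058),("head_way",.081),("dock",0),("latch_plate_eye",o["tool_pos"][2]-.01)):
    for d in place_of("wrist",q)[:2]: print(q,d["pixel"],d["score"],atz(w,d["pixel"],z))
cv2.imwrite("pics/w2.png",cv2.resize(w["pixels"][:300,:400],None,fx=2,fy=2,interpolation=cv2.INTER_CUBIC)[:,:,::-1])
E
```

```text
5.8 [0.531  0.1719 0.1992] [-3.14   -0.0004  1.5858] [0.211  0.1077 1.3608 0.0007 1.6745 0.1961] [ 0.4216 -0.5533 -1.769 ] [-0.041  -0.1723 -0.0725]
head_way [144.1, 139.6] 0.62 [0.4342 0.2141 0.081 ]
dock [162.6, 133.5] 0.81 [0.4299 0.215  0.    ]
```

View pics/w2.png

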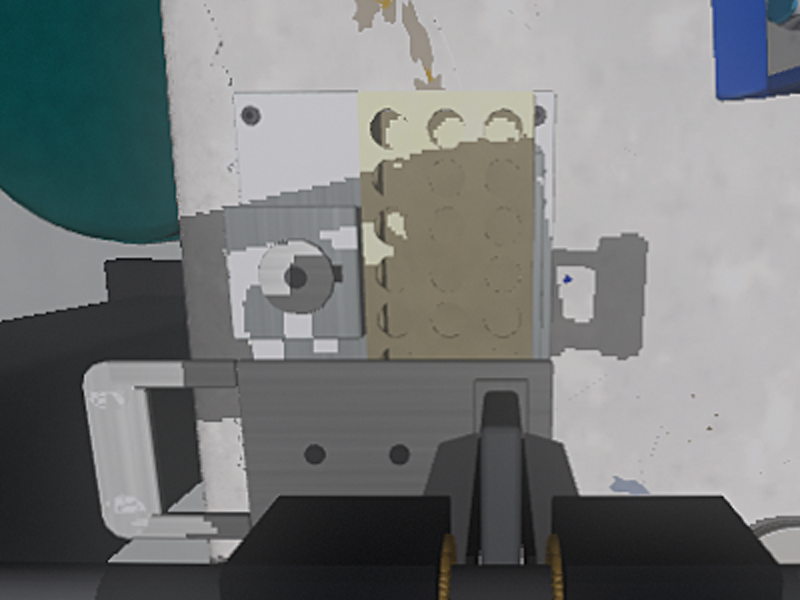

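Wrist view (2× crop): stud head centred near (296,277), block top spanning 228–362 × 207–338, rack right of it, plate in hand with its eye at about (195,450). I'll take a second wrist view for parallax and fit the edges.

apply_moves(
  commands=[
    [0,0,0,0.02,0,0,0],
    [0,0,0,0.045,0,0,0],
    [0,0,0,0.065,0,0,0],
    [0,0,0,0.07,0,0,0],
    [0,0,0,0.07,0,0,0],
  ],
)

```text
time: 6.55
tool_pos: [0.6021, 0.1684, 0.1994]
ee_rot: [-3.14, 0.0, 1.58]
wrist_force: [-0.2, 0.5, -0.3]
width: 0.0099
finger_force: 30.0
```

```bash
cat > track.py <<'E'
from fit import *
import pickle
from scipy.ndimage import map_coordinates
def seg(a,b,n=25): t=np.linspace(.06,.94,n)[:,None]; return np.array(a)*(1-t)+np.array(b)*t
def samples(f,s,th):  # f: ->(N,3) world pts, consecutive; returns px,normals from neighbours
    a=proj(s,f); b=proj(s,f+th); d=b-a; n=np.c_[-d[:,1],d[:,0]]; return a,n/np.linalg.norm(n,axis=1,keepdims=True)
def edge(g,p,n,r):
    t=np.arange(-r,r+.01,.25); q=p[:,None]+t[None,:,None]*n[:,None]
    v=map_coordinates(g,[q[...,1],q[...,0]],order=1,mode="nearest")
    e=np.abs(v[:,4:]-v[:,:-4]); e=e*np.exp(-(t[2:-2]/r)**2); i=e.argmax(1)
    return t[2:-2][i], e.max(1)
def track(model,p,views,r=4,it=12,thr=12):
    """model(p,view)->list of (pts, tangent_step)"""
    p=np.array(p,float)
    for k in range(it):
        rr=max(1.5,r*(1-k/it)); T=[]
        for s in views:
            g=cv2.GaussianBlur(s["pixels"],(0,0),.7).mean(2)
            for pts,th in model(p,s):
                a,n=samples(pts,s,th); d,m=edge(g,a,n,rr); ok=m>thr
                T.append((a+d[:,None]*n,n,ok))
        def res(x):
            o=[];i=0
            for s in views:
                for pts,th in model(x,s):
                    q,n,ok=T[i];i+=1
                    o.append((((proj(s,pts)-q)*n).sum(1)*ok))
            return np.concatenate(o)
        q=least_squares(res,p,loss="soft_l1",f_scale=.5,x_scale=np.maximum(abs(p),.01)); p=q.x
    i=0;st=[]
    for s in views:
        for pts,th in model(p,s):
            _,n,ok=T[i];e=((proj(s,pts)-T[i][0])*n).sum(1)[ok];i+=1
            st.append((int(ok.sum()),round(float(np.median(e)),2) if ok.any() else None))
    return p,st
def poly(c): return list(zip(c,c[1:]+c[:1]))
E
cat > m.py <<'E'
from track import *
np.set_printoptions(precision=4,suppress=True)
o2=get_obs();w2=snapshot("wrist");pickle.dump((w2,o2),open("s3.pkl","wb"));w1,o1=pickle.load(open("s2.pkl","rb"))
print(o2["time"],o2["tool_pos"],o2["ee_rot"])
def dockm(p,s):
    out=[]
    for a,b in [((.03,.03),(.03,.082)),((.03,.082),(.112,.082)),((.112,.082),(.112,-.01)),((.03,.032),(-.032,.032)),((-.032,.032),(-.032,-.03))]:
        z=.058; A=dockP(p,[(*a,z)])[0];B=dockP(p,[(*b,z)])[0]; out.append((seg(A,B),(B-A)*1e-3))
    t=np.linspace(0,2*np.pi,60,endpoint=False)
    c=dockP(p,np.c_[p[3]+.017*np.cos(t),.017*np.sin(t),0*t+p[4]])
    d=dockP(p,np.c_[p[3]+.017*np.cos(t+.01),.017*np.sin(t+.01),0*t+p[4]])
    out.append((c,d-c)); return out
for v in([w1,w2],[w1],[w2]): print("dock",*track(dockm,[.434,.214,.011,.005,.084],v))
# plate in tool: offsets (along tool y=plate x, tool x=plate y, tool z down), yaw, pitch
def platem(p,s):
    o=o1 if s is w1 else o2
    Rt=R.from_euler("xyz",o["ee_rot"]).as_matrix(); Rp=Rt@np.array([[0,1,0],[1,0,0],[0,0,-1.]])@R.from_rotvec([0,p[4],p[3]]).as_matrix()
    org=o["tool_pos"]+Rt@np.array([p[1],p[0],p[2]])
    W=lambda q:org+Rp@np.array([*q,.004]); out=[]
    E=[((-.1225,-.018),(-.1225,.018)),((-.11,.028),(.014,.028)),((.015,.028),(.015,.012))]+poly(eye)
    for a,b in E: A,B=W(a),W(b); out.append((seg(A,B),(B-A)*1e-3))
    return out
for v in([w1,w2],[w1],[w2]): print("plate",*track(platem,[0,.002,.01,0,0],v))
E
python3 m.py
```

```text
6.55 [0.6021 0.1684 0.1994] [-3.1404  0.0003  1.5801]
dock [0.4335 0.215  0.0318 0.0043 0.0825] [(2, -0.63), (5, 0.23), (12, 0.37), (2, -0.88), (6, 0.99), (46, 0.25), (1, -0.25), (3, -0.52), (25, -0.25), (21, 0.25), (1, -0.75), (51, -0.0)]
dock [0.4348 0.2141 0.0446 0.0005 0.071 ] [(2, -0.0), (5, 0.26), (13, 0.0), (0, None), (7, -0.24), (43, -0.0)]
dock [0.4325 0.2149 0.0181 0.0038 0.0803] [(1, -0.51), (4, -0.05), (25, 0.01), (20, 0.24), (0, None), (50, -0.01)]
plate [-0.0009  0.0014  0.0104 -0.003   0.0058] [(25, -0.48), (22, 0.01), (25, 0.01), (25, 0.25), (20, -0.0), (13, 0.5), (25, -0.26), (24, 1.02), (22, 0.01), (25, 0.01), (25, 0.25), (20, -0.0), (13, 0.5), (25, -0.26)]
plate [-0.0009  0.0016  0.0094  0.0004 -0.0063] [(25, -0.01), (23, 0.0), (25, 0.02), (25, 0.25), (20, 0.0), (13, 0.49), (25, -0.25)]
plate [-0.0009  0.0007  0.0142 -0.0128  0.0545] [(25, 0.25), (22, -0.0), (25, 0.02), (25, 0.49), (19, 0.25), (13, 0.5), (25, 0.25)]
```

```bash
python3 - <<'E'
from track import *
w2,o2=pickle.load(open("s3.pkl","rb"));w1,_=pickle.load(open("s2.pkl","rb"))
def f(w,x,y):
    c=cv2.resize(w["pixels"][y:y+145,x:x+195],None,fx=4,fy=4,interpolation=cv2.INTER_CUBIC)
    l=cv2.cvtColor(c,cv2.COLOR_RGB2LAB);l[...,0]=cv2.createCLAHE(3,(4,4)).apply(l[...,0]);return cv2.cvtColor(l,cv2.COLOR_LAB2BGR)
c=np.vstack([f(w2,30,40)]);cv2.imwrite("pics/w3.png",c)
cv2.imwrite("pics/w2c.png",f(w1,105,40))
E
```

```text
(no output)
```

View pics/w3.png

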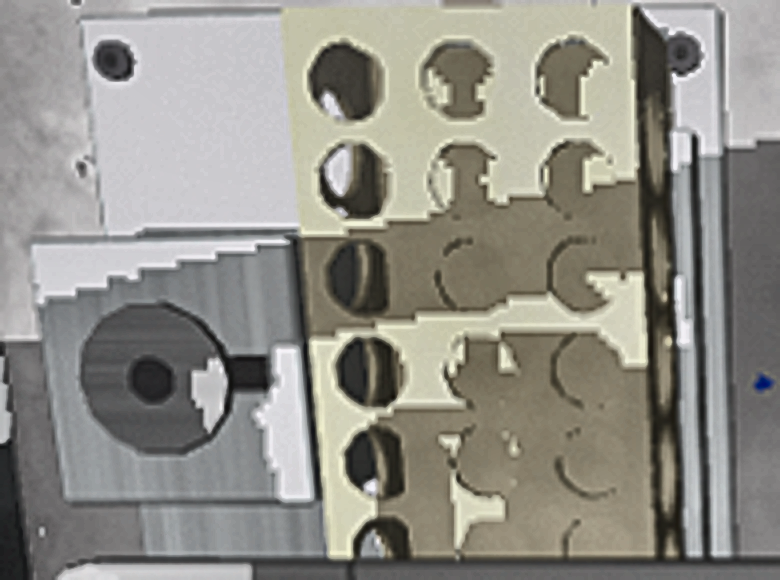

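View pics/w2c.png

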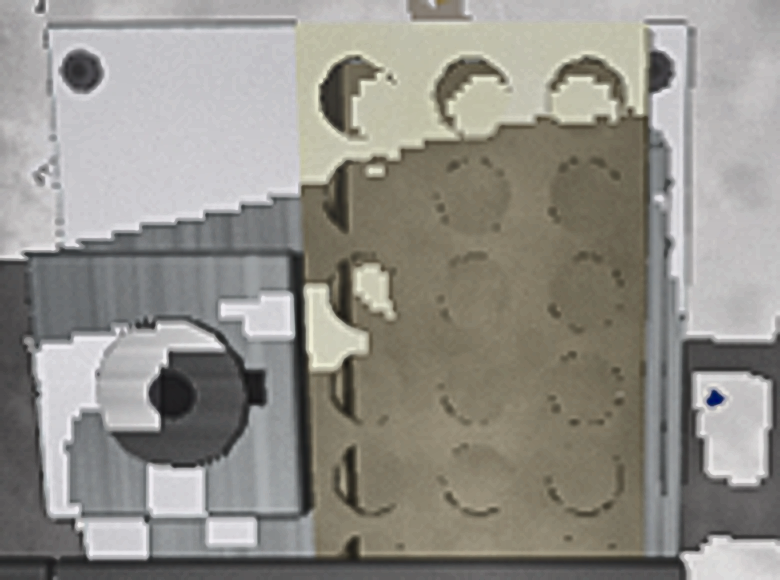

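The second view shows the head centred at (155,380) in the 4× crop, block corners at (32,240), (66,499) and (316,500), and rack corners at (283,8) and (634,8). The first view gives the head at (173,391), block corners at (27,254), (50,516) and (308,516), and rack corners at (297,24) and (648,24).

```bash
cat > d.py <<'E'
from track import *
np.set_printoptions(precision=4,suppress=True)
w2,o2=pickle.load(open("s3.pkl","rb"));w1,o1=pickle.load(open("s2.pkl","rb"))
up=lambda X,o:(np.array(X,float)+.5)/4-.5+np.array(o)
D=[(w1,up([(297,24),(648,24),(27,254),(50,516),(173.5,391.5),(302,253),(309,516)],(105,40))),
   (w2,up([(283,8),(634,8),(32,240),(66,499),(155.5,379.5),(297,237),(318,500)],(30,40)))]
def f(p,D=D,full=True):
    P=[(.03,.082,.058),(.112,.082,.058),(-.032,.032,.058),(-.032,-.032,.058),(p[3],0,p[4]),(.031,.032,.058),(.031,-.032,.058)]
    o=[]
    for i,(s,q) in enumerate(D):
        s=dict(s); s["tvec"]=np.array(s["tvec"])+[0,0,p[5]]
        o.append(proj(s,dockP(p,P))-q)
        if full:
            t=np.linspace(0,2*np.pi,72); c=proj(s,dockP(p,np.c_[p[3]+.017*np.cos(t),.017*np.sin(t),0*t+p[4]]))
            w=np.ptp(c,0); obs=np.array([[153/4,149/4],[151/4,153/4]])[i if len(D)>1 else 0]; o.append([(w-obs)])
    return np.vstack([np.array(x).reshape(-1,2) for x in o]).ravel()
if __name__=="__main__":
    for fx in(0,1):
        g=lambda p:np.r_[f(p),p[5]*(1e6 if not fx else 200)]
        r=least_squares(g,[.434,.214,.01,.005,.084,0]);print(r.x);print(r.fun[:-1].reshape(-1,2).T)
E
python3 d.py
```

```text
[ 0.4314  0.2158 -0.0007  0.0066  0.0819 -0.    ]
[[-1.9886  0.2365  1.8082  0.8709 -0.2018 -0.5789 -0.3192 -0.3829 -1.8949
  -0.2439  1.0287  0.7731  0.2057  0.1139  0.4422 -0.3046]
 [ 0.0609  1.3146 -1.6748 -0.2503  0.3173 -0.6884  0.6752  1.1246  0.342
   0.4779 -1.2933  0.6567 -0.5056 -0.471   0.8867  0.0496]]
[ 0.4317  0.2155 -0.0008  0.0062  0.0808 -0.0011]
[[-1.8479  0.6862  1.7254  0.7996 -0.2109 -0.4407 -0.1881 -0.3907 -2.0214
  -0.0628  0.7039  0.4806  0.2144  0.0029  0.3463 -0.3122]
 [-0.1197  1.1517 -1.6729 -0.0358  0.3607 -0.6755  0.901   1.1156  0.1469
   0.294  -1.303   0.8577 -0.4623 -0.473   1.0979  0.0407]]
```

```bash
cat > d2.py <<'E'
from d import *
import d
def g(p,drop=()):
    E=R.from_rotvec(p[5:8]).as_matrix();DD=[]
    for s,q in D:
        s=dict(s);s["rvec"]=R.from_matrix(E@R.from_rotvec(s["rvec"]).as_matrix()).as_rotvec();s["tvec"]=E@np.array(s["tvec"])+p[8:11];DD.append((s,q))
    return np.r_[f(np.r_[p[:5],0],DD),p[5:8]/.008,p[8:11]/.002*.7]
r=least_squares(g,np.r_[.434,.214,0,.005,.084,np.zeros(6)],x_scale=.01);print(r.x);print(r.fun[:-6].reshape(-1,2).T)
J=np.linalg.inv(r.jac.T@r.jac);print(np.sqrt(np.diag(J))[:5])
E
python3 d2.py
```

```text
[ 0.4328  0.2168  0.0003  0.0061  0.0807 -0.0033 -0.0034 -0.0008  0.
  0.0001 -0.0005]
[[-1.8069  0.5544  1.7706  0.8239 -0.1717 -0.3855 -0.1127 -0.3884 -1.969
  -0.0436  0.623   0.343   0.1753  0.0291  0.3471 -0.2557]
 [-0.0293  1.2005 -1.6244  0.0112  0.2478 -0.692   0.8449  1.0915  0.1761
   0.2887 -1.2752  0.9307 -0.5659 -0.5077  1.0704  0.0451]]
[0.0036 0.0038 0.0066 0.0016 0.0033]
```

apply_moves(
  commands=[
    [0,-0.09,0,-0.02,0.01,0,0],
    [0,-0.18,0,-0.042,0.02,0,0],
    [0,-0.27,0,-0.064,0.03,0,0],
    [0,-0.36,0,-0.084,0.04,0,0],
    [0,-0.41,0,-0.094,0.046,0,0],
  ],
)

```text
time: 7.1
tool_pos: [0.5042, 0.2157, 0.1998]
ee_rot: [2.73, 0.004, 1.582]
wrist_force: [0.3, 1.6, -1.5]
width: 0.0095
finger_force: 30.0
```

apply_moves(
  commands=[
    [0,0,0,0,0,-0.02,0],
    [0,0,0,0,0,-0.035,0],
    [0,0,0,0,0,-0.045,0],
    [0,0,0,0,0,-0.047,0],
    [0,0,0,0,0,-0.047,0],
  ],
)

```text
time: 7.6
tool_pos: [0.5077, 0.2153, 0.153]
ee_rot: [2.732, 0.004, 1.581]
wrist_force: [-0.2, 0.0, -1.4]
width: 0.0099
finger_force: 30.0
```

```bash
python3 - <<'E'
from track import *
np.set_printoptions(precision=4,suppress=True)
o=get_obs();print(o["time"],o["tool_pos"],o["ee_rot"],o["wrist_force"],o["wrist_torque"],o["joint_positions"])
w=snapshot("wrist");sd=snapshot("side");pickle.dump((w,o,sd),open("s4.pkl","wb"))
a=cv2.resize(w["pixels"][90:290,20:200],None,fx=2.5,fy=2.5,interpolation=cv2.INTER_CUBIC)
b=cv2.resize(sd["pixels"][230:330,180:250],None,fx=5,fy=5,interpolation=cv2.INTER_CUBIC)
cv2.imwrite("pics/w4.png",np.hstack([a,b])[:,:,::-1]);print(a.shape,b.shape)
E
```

```text
7.6 [0.5077 0.2153 0.153 ] [2.7319 0.0045 1.5806] [-0.2472  0.0359 -1.4374] [-0.0453  0.2049  0.0232] [ 0.3963 -0.1625  1.7743 -0.1692  1.1542  0.4248]
(500, 450, 3) (500, 350, 3)
```

View pics/w4.png

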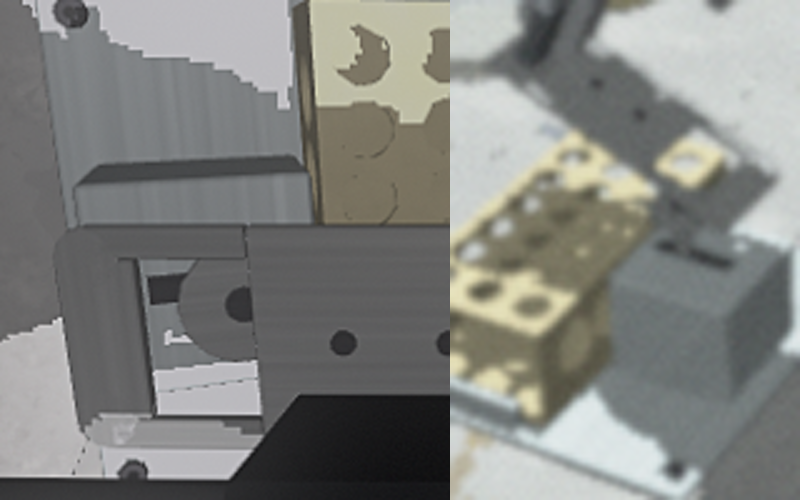

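The wrist view shows the head through the eye (left rim at (178,305), socket at about (238,304)). In the side view the tilted plate is above the block, and nothing is touching.

```bash
cat > e.py <<'E'
from track import *
np.set_printoptions(precision=4,suppress=True)
PO=np.array([-.0009,.0014,-.0104]); S_=np.array([[0,1,0],[1,0,0],[0,0,-1.]])
def pose(o,q):   # plate-frame points -> world
    Rp=R.from_euler("xyz",o["ee_rot"]).as_matrix()@S_
    return o["tool_pos"]+(np.atleast_2d(q)+PO)@Rp.T
if __name__=="__main__":
    w,o,sd=pickle.load(open("s4.pkl","rb")); cr=lambda p:(p-[20,90]+.5)*2.5-.5
    print("eye top corners",cr(proj(w,pose(o,[(*e,.004) for e in eye]))).ravel())
    print("tip",cr(proj(w,pose(o,[(-.1225,0,.004),(-.1,.028,.004),(.015,.028,.004)]))).ravel())
    print("E1,E2 under",pose(o,[(-.1035,0,0),(-.0765,0,0)]))
    uc=lambda p:(np.array(p)+.5)/2.5-.5+[20,90]
    for H in(.078,.082,.086): print(H,"socket",atz(w,uc((238,304)),H),"left",atz(w,uc((178,305)),H)+[.017,0,0],"top",atz(w,uc((230,253)),H)-[0,.017,0],"bot",atz(w,uc((230,360)),H)+[0,.017,0])
    # block top corners back edge
    for c in((80,186),(300,171),(312,171)): print(atz(w,uc(c),.058))
E
python3 e.py
```

```text
eye top corners [151.9713 414.7665 260.9212 415.315  245.6982 256.0428 131.6454 256.0524]
tip [ 64.3105 337.0298 142.3099 222.4576 638.8859 222.1356]
E1,E2 under [[0.416  0.2156 0.1018]
 [0.4408 0.2158 0.1126]]
0.078 socket [0.4367 0.2139 0.078 ] left [0.4385 0.2152 0.078 ] top [0.4358 0.2116 0.078 ] bot [0.4333 0.2147 0.078 ]
0.082 socket [0.4367 0.215  0.082 ] left [0.4387 0.2163 0.082 ] top [0.4358 0.2124 0.082 ] bot [0.4334 0.2161 0.082 ]
0.086 socket [0.4367 0.2161 0.086 ] left [0.4389 0.2174 0.086 ] top [0.4358 0.2133 0.086 ] bot [0.4334 0.2175 0.086 ]
[0.3988 0.2463 0.058 ]
[0.4574 0.2478 0.058 ]
[0.4609 0.2477 0.058 ]
```

apply_moves(
  commands=[
    [0,0,0,0,0,-0.005,0],
    [0,0,0,0,0,-0.01,0],
    [0,0,0,0,0,-0.014,0],
    [0,0,0,0,0,-0.017,0],
    [0,0,0,0,0,-0.018,0],
  ],
)

```text
time: 8.2
tool_pos: [0.5076, 0.2154, 0.1341]
ee_rot: [2.733, 0.005, 1.581]
wrist_force: [-0.2, -0.0, -0.9]
width: 0.0096
finger_force: 30.0
```

apply_moves(
  commands=[
    [0,0,0,0,0,-0.0006,0],
    [0,0,0,0,0,-0.0012,0],
    [0,0,0,0,0,-0.0018,0],
    [0,0,0,0,0,-0.0024,0],
    [0,0,0,0,0,-0.003,0],
  ],
)

```text
time: 8.7
tool_pos: [0.5079, 0.2156, 0.1321]
ee_rot: [2.731, 0.004, 1.581]
wrist_force: [-0.2, 0.6, -1.1]
width: 0.0098
finger_force: 30.0
```

apply_moves(
  commands=[
    [0,0,0,0,0,-0.0006,0],
    [0,0,0,0,0,-0.0012,0],
    [0,0,0,0,0,-0.0018,0],
    [0,0,0,0,0,-0.0024,0],
    [0,0,0,0,0,-0.003,0],
  ],
)

```text
time: 9.2
tool_pos: [0.5079, 0.2155, 0.1289]
ee_rot: [2.732, 0.004, 1.581]
wrist_force: [0.2, -0.1, -1.4]
width: 0.0098
finger_force: 30.0
```

apply_moves(
  commands=[
    [0,0,0,0,0,-0.0004,0],
    [0,0,0,0,0,-0.0008,0],
    [0,0,0,0,0,-0.0012,0],
    [0,0,0,0,0,-0.0016,0],
    [0,0,0,0,0,-0.002,0],
  ],
)

```text
time: 9.7
tool_pos: [0.5079, 0.2155, 0.127]
ee_rot: [2.731, 0.004, 1.581]
wrist_force: [-0.5, 0.1, -1.7]
width: 0.0098
finger_force: 30.0
```

apply_moves(
  commands=[
    [0,0,0,0,0,-0.0003,0],
    [0,0,0,0,0,-0.0006,0],
    [0,0,0,0,0,-0.0009,0],
    [0,0,0,0,0,-0.0012,0],
    [0,0,0,0,0,-0.0012,0],
  ],
)

```text
time: 10.2
tool_pos: [0.5078, 0.2155, 0.1257]
ee_rot: [2.732, 0.004, 1.581]
wrist_force: [-0.5, -0.7, -1.9]
width: 0.0099
finger_force: 30.0
```

apply_moves(
  commands=[
    [0,0,0,0,0,-0.0003,0],
    [0,0,0,0,0,-0.0006,0],
    [0,0,0,0,0,-0.0009,0],
    [0,0,0,0,0,-0.0012,0],
    [0,0,0,0,0,-0.0012,0],
  ],
)

```text
time: 10.7
tool_pos: [0.5078, 0.2155, 0.1245]
ee_rot: [2.732, 0.004, 1.581]
wrist_force: [-0.4, 0.6, -1.7]
width: 0.0099
finger_force: 30.0
```

```bash
cat > st.py <<'E'
from e import *
o=get_obs();print(o["time"],o["tool_pos"],o["ee_rot"],o["wrist_force"],o["wrist_torque"]);print("E1,E2",pose(o,[(-.1035,0,0),(-.0765,0,0)]).ravel())
E
python3 st.py
```

```text
10.7 [0.5078 0.2155 0.1245] [2.7317 0.0045 1.5809] [-0.4397  0.6168 -1.6635] [-0.0045  0.1661  0.0303]
E1,E2 [0.4162 0.2158 0.0734 0.441  0.2161 0.0841]
```

apply_moves(
  commands=[
    [0,0,0,0,0,-0.0003,0],
    [0,0,0,0,0,-0.0006,0],
    [0,0,0,0,0,-0.0009,0],
    [0,0,0,0,0,-0.0009,0],
    [0,0,0,0,0,-0.0009,0],
  ],
)

```text
time: 11.2
tool_pos: [0.5079, 0.2155, 0.1237]
ee_rot: [2.732, 0.004, 1.581]
wrist_force: [0.7, 0.7, -1.5]
width: 0.01
finger_force: 30.0
```

```bash
python3 st.py
```

```text
11.2 [0.5079 0.2155 0.1237] [2.7315 0.0044 1.5809] [ 0.6817  0.7337 -1.4814] [-0.01    0.1815  0.0389]
E1,E2 [0.4163 0.2158 0.0725 0.441  0.2161 0.0833]
```

apply_moves(
  commands=[
    [0,0,0,0,0,-0.0003,0],
    [0,0,0,0,0,-0.0006,0],
    [0,0,0,0,0,-0.0009,0],
    [0,0,0,0,0,-0.0009,0],
    [0,0,0,0,0,-0.0009,0],
  ],
)

```text
time: 11.7
tool_pos: [0.508, 0.2156, 0.1232]
ee_rot: [2.731, 0.004, 1.581]
wrist_force: [-0.8, -0.8, -0.3]
width: 0.01
finger_force: 30.0
```

```bash
python3 st.py
```

```text
11.7 [0.508  0.2156 0.1232] [2.731  0.0042 1.5809] [-0.7645 -0.7899 -0.2843] [-0.0247  0.2662 -0.0417]
E1,E2 [0.4164 0.2158 0.072  0.4412 0.2161 0.0827]
```

apply_moves(
  commands=[
    [0,0,0,0,0,-0.0003,0],
    [0,0,0,0,0,-0.0006,0],
    [0,0,0,0,0,-0.0006,0],
    [0,0,0,0,0,-0.0006,0],
    [0,0,0,0,0,-0.0006,0],
  ],
)

```text
time: 12.2
tool_pos: [0.5082, 0.2156, 0.1229]
ee_rot: [2.73, 0.004, 1.581]
wrist_force: [-2.0, -1.0, 5.2]
width: 0.0095
finger_force: 30.0
```

```bash
python3 st.py
```

```text
12.2 [0.5082 0.2156 0.1229] [2.7305 0.004  1.5809] [-1.9987 -0.9502  5.1622] [-0.1007  0.5562 -0.003 ]
E1,E2 [0.4166 0.2159 0.0716 0.4414 0.2162 0.0824]
```

apply_moves(
  commands=[
    [0,0,0,0,0,0.001,0],
    [0,0,0,0,0,0.002,0],
    [0,0,0,0,0,0.0025,0],
    [0,0,0,0.001,0,0.0025,0],
    [0,0,0,0.002,0,0.0025,0],
  ],
)

```text
time: 12.7
tool_pos: [0.5096, 0.2154, 0.1239]
ee_rot: [2.733, 0.005, 1.581]
wrist_force: [0.4, 0.1, -2.3]
width: 0.0096
finger_force: 30.0
```

apply_moves(
  commands=[
    [0,0,0,0.0005,0,0,0],
    [0,0,0,0.001,0,0,0],
    [0,0,0,0.0015,0,0,0],
    [0,0,0,0.002,0,0,0],
    [0,0,0,0.002,0,0,0],
  ],
)

```text
time: 13.2
tool_pos: [0.512, 0.2155, 0.1247]
ee_rot: [2.731, 0.004, 1.581]
wrist_force: [0.4, -0.3, -1.9]
width: 0.0099
finger_force: 30.0
```

apply_moves(
  commands=[
    [0,0,0,0.0003,0,0,0],
    [0,0,0,0.0006,0,0,0],
    [0,0,0,0.001,0,0,0],
    [0,0,0,0.001,0,0,0],
    [0,0,0,0.001,0,0,0],
  ],
)

```text
time: 13.7
tool_pos: [0.5129, 0.2155, 0.1247]
ee_rot: [2.732, 0.004, 1.581]
wrist_force: [-0.6, -0.2, -1.1]
width: 0.01
finger_force: 30.0
```

```bash
python3 st.py
```

```text
13.7 [0.5129 0.2155 0.1247] [2.7316 0.0044 1.5808] [-0.5732 -0.1971 -1.1439] [-0.0594  0.2038  0.0412]
E1,E2 [0.4213 0.2158 0.0735 0.446  0.2161 0.0843]
```

apply_moves(
  commands=[
    [0,0,0,0.0004,0,0,0],
    [0,0,0,0.0008,0,0,0],
    [0,0,0,0.0012,0,0,0],
    [0,0,0,0.0012,0,0,0],
    [0,0,0,0.0012,0,0,0],
  ],
)

```text
time: 14.2
tool_pos: [0.5141, 0.2155, 0.1247]
ee_rot: [2.732, 0.004, 1.581]
wrist_force: [0.3, -0.3, -1.5]
width: 0.0097
finger_force: 30.0
```

apply_moves(
  commands=[
    [0,0,0,0.0004,0,0,0],
    [0,0,0,0.0008,0,0,0],
    [0,0,0,0.0012,0,0,0],
    [0,0,0,0.0012,0,0,0],
    [0,0,0,0.0012,0,0,0],
  ],
)

```text
time: 14.7
tool_pos: [0.5153, 0.2155, 0.1247]
ee_rot: [2.732, 0.004, 1.581]
wrist_force: [0.5, 0.3, -1.5]
width: 0.0098
finger_force: 30.0
```

```bash
python3 st.py
```

```text
14.7 [0.5153 0.2155 0.1247] [2.7316 0.0044 1.5809] [ 0.4843  0.3016 -1.4585] [-0.0546  0.1507 -0.0276]
E1,E2 [0.4237 0.2158 0.0735 0.4484 0.2161 0.0843]
```

apply_moves(
  commands=[
    [0,0,0,0.0005,0,0,0],
    [0,0,0,0.001,0,0,0],
    [0,0,0,0.0015,0,0,0],
    [0,0,0,0.0015,0,0,0],
    [0,0,0,0.0015,0,0,0],
  ],
)

```text
time: 15.2
tool_pos: [0.5168, 0.2155, 0.1247]
ee_rot: [2.732, 0.004, 1.581]
wrist_force: [0.6, 0.3, -1.3]
width: 0.0097
finger_force: 30.0
```

apply_moves(
  commands=[
    [0,0,0,0.0006,0,0,0],
    [0,0,0,0.0012,0,0,0],
    [0,0,0,0.0018,0,0,0],
    [0,0,0,0.0025,0,0,0],
    [0,0,0,0.0025,0,0,0],
  ],
)

```text
time: 15.7
tool_pos: [0.5193, 0.2155, 0.1247]
ee_rot: [2.732, 0.004, 1.581]
wrist_force: [-0.9, -0.6, -2.0]
width: 0.01
finger_force: 30.0
```

```bash
python3 st.py
```

```text
15.7 [0.5193 0.2155 0.1247] [2.7315 0.0044 1.5809] [-0.9116 -0.561  -1.963 ] [-0.0514  0.1971  0.003 ]
E1,E2 [0.4277 0.2158 0.0735 0.4525 0.2161 0.0843]
```

apply_moves(
  commands=[
    [0,0,0,0.0006,0,0,0],
    [0,0,0,0.0012,0,0,0],
    [0,0,0,0.0018,0,0,0],
    [0,0,0,0.0024,0,0,0],
    [0,0,0,0.0024,0,0,0],
  ],
)

```text
time: 16.2
tool_pos: [0.5217, 0.2155, 0.1247]
ee_rot: [2.732, 0.004, 1.581]
wrist_force: [0.2, 0.3, -1.3]
width: 0.0096
finger_force: 30.0
```

apply_moves(
  commands=[
    [0,0,0,0.0004,0,0,0],
    [0,0,0,0.0008,0,0,0],
    [0,0,0,0.001,0,0,0],
    [0,0,0,0.001,0,0,0],
    [0,0,0,0.001,0,0,0],
  ],
)

```text
time: 16.7
tool_pos: [0.5227, 0.2155, 0.1247]
ee_rot: [2.732, 0.004, 1.581]
wrist_force: [-0.4, 0.1, -2.1]
width: 0.0096
finger_force: 30.0
```

apply_moves(
  commands=[
    [0,0,0,0.0004,0,0,0],
    [0,0,0,0.0008,0,0,0],
    [0,0,0,0.001,0,0,0],
    [0,0,0,0.001,0,0,0],
    [0,0,0,0.001,0,0,0],
  ],
)

```text
time: 17.2
tool_pos: [0.5237, 0.2155, 0.1247]
ee_rot: [2.732, 0.004, 1.581]
wrist_force: [0.4, -0.1, -1.3]
width: 0.0098
finger_force: 30.0
```

```bash
python3 st.py
```

```text
17.2 [0.5237 0.2155 0.1247] [2.7315 0.0044 1.5808] [ 0.4006 -0.1284 -1.3382] [-0.0446  0.1629 -0.0489]
E1,E2 [0.4321 0.2158 0.0735 0.4568 0.2161 0.0843]
```

apply_moves(
  commands=[
    [0,0,0,0.0003,0,0,0],
    [0,0,0,0.0006,0,0,0],
    [0,0,0,0.0008,0,0,0],
    [0,0,0,0.0008,0,0,0],
    [0,0,0,0.0008,0,0,0],
  ],
)

```text
time: 17.7
tool_pos: [0.5245, 0.2155, 0.1247]
ee_rot: [2.732, 0.004, 1.581]
wrist_force: [0.0, -0.3, -1.4]
width: 0.0097
finger_force: 30.0
```

```bash
python3 st.py
```

```text
17.7 [0.5245 0.2155 0.1247] [2.7316 0.0044 1.5808] [ 0.0163 -0.267  -1.3711] [-0.0497  0.1874 -0.0412]
E1,E2 [0.4329 0.2158 0.0735 0.4576 0.2161 0.0843]
```

apply_moves(
  commands=[
    [0,0,0,0.0003,0,0,0],
    [0,0,0,0.0006,0,0,0],
    [0,0,0,0.0008,0,0,0],
    [0,0,0,0.0008,0,0,0],
    [0,0,0,0.0008,0,0,0],
  ],
)

```text
time: 18.2
tool_pos: [0.5253, 0.2155, 0.1247]
ee_rot: [2.732, 0.004, 1.581]
wrist_force: [0.1, -0.1, -2.6]
width: 0.0098
finger_force: 30.0
```

```bash
python3 st.py
```

```text
18.2 [0.5253 0.2155 0.1247] [2.7315 0.0044 1.5809] [ 0.0889 -0.1086 -2.5642] [-0.0396  0.2143 -0.0433]
E1,E2 [0.4337 0.2158 0.0735 0.4584 0.2161 0.0843]
```

apply_moves(
  commands=[
    [0,0,0,0.0003,0,0,0],
    [0,0,0,0.0006,0,0,0],
    [0,0,0,0.0008,0,0,0],
    [0,0,0,0.0008,0,0,0],
    [0,0,0,0.0008,0,0,0],
  ],
)

```text
time: 18.7
tool_pos: [0.5261, 0.2155, 0.1247]
ee_rot: [2.732, 0.004, 1.581]
wrist_force: [-0.4, -0.3, -2.8]
width: 0.0102
finger_force: 30.0
```

```bash
python3 st.py
```

```text
18.7 [0.5261 0.2155 0.1247] [2.7316 0.0044 1.5809] [-0.4145 -0.2737 -2.789 ] [-0.0346  0.1555  0.0034]
E1,E2 [0.4345 0.2158 0.0735 0.4592 0.2161 0.0843]
```

apply_moves(
  commands=[
    [0,0,0,0.0003,0,0,0],
    [0,0,0,0.0006,0,0,0],
    [0,0,0,0.0006,0,0,0],
    [0,0,0,0.0006,0,0,0],
    [0,0,0,0.0006,0,0,0],
  ],
)

```text
time: 19.2
tool_pos: [0.5266, 0.2155, 0.1246]
ee_rot: [2.732, 0.004, 1.581]
wrist_force: [-0.7, -0.2, -1.2]
width: 0.0098
finger_force: 30.0
```

```bash
python3 st.py
```

```text
19.2 [0.5266 0.2155 0.1246] [2.7319 0.0044 1.5809] [-0.68   -0.2121 -1.1748] [-0.0372  0.312  -0.0304]
E1,E2 [0.4349 0.2158 0.0735 0.4597 0.2161 0.0842]
```

apply_moves(
  commands=[
    [0,0,0,0.0003,0,0,0],
    [0,0,0,0.0005,0,0,0],
    [0,0,0,0.0005,0,0,0],
    [0,0,0,0.0005,0,0,0],
    [0,0,0,0.0005,0,0,0],
  ],
)

```text
time: 19.7
tool_pos: [0.5269, 0.2155, 0.1245]
ee_rot: [2.732, 0.004, 1.581]
wrist_force: [-2.8, -0.4, -1.8]
width: 0.0099
finger_force: 30.0
```

```bash
python3 st.py
```

```text
19.7 [0.5269 0.2155 0.1245] [2.7322 0.0045 1.5809] [-2.7819 -0.4477 -1.7675] [-0.0139  0.7209  0.0178]
E1,E2 [0.4353 0.2157 0.0734 0.46   0.216  0.0841]
```

Neck contact felt at X1≈0.435 (stud x≈0.439, head top ≈0.0826). I'll back off 1 mm and level about the tip rim.

apply_moves(
  commands=[
    [0,0,0,-0.001,0,-0.0005,0],
    [0,0.04,0,0.001,0,-0.0044,0],
    [0,0.08,0,0.0028,0,-0.0084,0],
    [0,0.12,0,0.0045,0,-0.0123,0],
    [0,0.12,0,0.0045,0,-0.0123,0],
  ],
)

```text
time: 20.2
tool_pos: [0.5321, 0.2153, 0.1117]
ee_rot: [2.853, 0.003, 1.58]
wrist_force: [-1.7, 0.2, -2.5]
width: 0.0098
finger_force: 30.0
```

```bash
python3 st.py
```

```text
20.2 [0.5321 0.2153 0.1117] [2.853  0.0035 1.5805] [-1.656   0.1865 -2.5132] [0.0249 0.3921 0.0195]
E1,E2 [0.4349 0.2156 0.072  0.4608 0.2159 0.0797]
```

apply_moves(
  commands=[
    [0,0,0,-0.001,0,0,0],
    [0,0.05,0,0.0008,0,-0.0049,0],
    [0,0.1,0,0.0025,0,-0.0099,0],
    [0,0.15,0,0.0038,0,-0.0149,0],
    [0,0.15,0,0.0038,0,-0.0149,0],
  ],
)

```text
time: 20.7
tool_pos: [0.5363, 0.2153, 0.0972]
ee_rot: [3.001, 0.002, 1.581]
wrist_force: [-1.0, 0.2, -2.2]
width: 0.0097
finger_force: 30.0
```

```bash
python3 st.py
```

```text
20.7 [0.5363 0.2153 0.0972] [3.0007 0.002  1.5811] [-1.0276  0.1887 -2.2094] [-0.0317 -0.0195  0.0158]
E1,E2 [0.4344 0.2156 0.0722 0.4612 0.2159 0.076 ]
```

apply_moves(
  commands=[
    [0,0.04,0,0.0006,0,-0.0041,0],
    [0,0.08,0,0.0013,0,-0.0082,0],
    [0,0.12,0,0.0019,0,-0.0123,0],
    [0,0.141,0,0.0022,0,-0.0145,0],
    [0,0.141,0,0.0022,0,-0.0145,0],
  ],
)

```text
time: 21.2
tool_pos: [0.5381, 0.2154, 0.0829]
ee_rot: [3.141, 0.0, 1.582]
wrist_force: [-0.2, 0.2, -1.8]
width: 0.0096
finger_force: 30.0
```

```bash
python3 st.py
```

```text
21.2 [0.5381 0.2154 0.0829] [3.1412 0.0003 1.5816] [-0.2227  0.1552 -1.8019] [-0.0126 -0.1053  0.009 ]
E1,E2 [0.4337 0.2157 0.0724 0.4607 0.216  0.0724]
```

apply_moves(
  commands=[
    [0,0,0,0,0,-0.003,0],
    [0,0,0,0,0,-0.006,0],
    [0,0,0,0,0,-0.009,0],
    [0,0,0,0,0,-0.011,0],
    [0,0,0,0,0,-0.012,0],
  ],
)

```text
time: 21.7
tool_pos: [0.5374, 0.2155, 0.0707]
ee_rot: [-3.14, 0.0, 1.582]
wrist_force: [-0.5, -0.5, -2.1]
width: 0.0101
finger_force: 30.0
```

apply_moves(
  commands=[
    [0,0,0,0,0,-0.0003,0],
    [0,0,0,0,0,-0.0006,0],
    [0,0,0,0,0,-0.0009,0],
    [0,0,0,0,0,-0.0012,0],
    [0,0,0,0,0,-0.0012,0],
  ],
)

```text
time: 22.2
tool_pos: [0.5377, 0.2155, 0.0698]
ee_rot: [-3.141, -0.0, 1.582]
wrist_force: [-0.7, -0.5, -1.1]
width: 0.0096
finger_force: 30.0
```

```bash
python3 st.py
```

```text
22.2 [0.5377 0.2155 0.0698] [-3.1407 -0.      1.5818] [-0.7147 -0.5492 -1.1004] [-0.0467 -0.1447 -0.025 ]
E1,E2 [0.4333 0.2158 0.0595 0.4603 0.2161 0.0595]
```

apply_moves(
  commands=[
    [0,0,0,0,0,-0.0003,0],
    [0,0,0,0,0,-0.0006,0],
    [0,0,0,0,0,-0.0009,0],
    [0,0,0,0,0,-0.0009,0],
    [0,0,0,0,0,-0.0009,0],
  ],
)

```text
time: 22.7
tool_pos: [0.5376, 0.2155, 0.0689]
ee_rot: [-3.141, 0.0, 1.582]
wrist_force: [-0.3, -0.0, -1.8]
width: 0.0098
finger_force: 30.0
```

```bash
python3 st.py
```

```text
22.7 [0.5376 0.2155 0.0689] [-3.1406  0.      1.5818] [-0.2778 -0.0466 -1.7855] [ 0.0162 -0.1065  0.0492]
E1,E2 [0.4332 0.2158 0.0586 0.4602 0.2161 0.0585]
```

apply_moves(
  commands=[
    [0,0,0,0,0,-0.0003,0],
    [0,0,0,0,0,-0.0006,0],
    [0,0,0,0,0,-0.0006,0],
    [0,0,0,0,0,-0.0006,0],
    [0,0,0,0,0,-0.0006,0],
  ],
)

```text
time: 23.2
tool_pos: [0.5377, 0.2155, 0.0684]
ee_rot: [-3.141, -0.0, 1.582]
wrist_force: [-0.6, 0.4, -1.4]
width: 0.0096
finger_force: 30.0
```

```bash
python3 st.py
```

```text
23.2 [0.5377 0.2155 0.0684] [-3.1408 -0.      1.5817] [-0.5678  0.3648 -1.3873] [-0.022  -0.1594  0.0333]
E1,E2 [0.4333 0.2158 0.058  0.4603 0.2161 0.058 ]
```

apply_moves(
  commands=[
    [0,0,0,0,0,-0.0002,0],
    [0,0,0,0,0,-0.0004,0],
    [0,0,0,0,0,-0.0005,0],
    [0,0,0,0,0,-0.0005,0],
    [0,0,0,0,0,-0.0005,0],
  ],
)

```text
time: 23.7
tool_pos: [0.5377, 0.2155, 0.068]
ee_rot: [-3.141, -0.0, 1.582]
wrist_force: [0.4, -0.1, -1.5]
width: 0.0097
finger_force: 30.0
```

```bash
python3 st.py
```

```text
23.7 [0.5377 0.2155 0.068 ] [-3.1409 -0.0001  1.5818] [ 0.3733 -0.1088 -1.5151] [-0.0688 -0.0815  0.0076]
E1,E2 [0.4333 0.2158 0.0577 0.4603 0.2161 0.0576]
```

apply_moves(
  commands=[
    [0,0,0,0,0,-0.0002,0],
    [0,0,0,0,0,-0.0004,0],
    [0,0,0,0,0,-0.0004,0],
    [0,0,0,0,0,-0.0004,0],
    [0,0,0,0,0,-0.0004,0],
  ],
)

```text
time: 24.2
tool_pos: [0.5377, 0.2156, 0.0679]
ee_rot: [-3.141, -0.0, 1.582]
wrist_force: [-2.8, -1.5, 3.5]
width: 0.0098
finger_force: 30.0
```

```bash
python3 st.py
```

```text
24.2 [0.5377 0.2156 0.0679] [-3.1409 -0.0001  1.5818] [-2.7732 -1.4641  3.5493] [-0.2082  0.3591 -0.0105]
E1,E2 [0.4333 0.2158 0.0576 0.4603 0.2161 0.0576]
```

apply_moves(
  commands=[
    [0,0,0,0,0,0.0004,0],
    [0,0,0,0,0,0.0005,0],
    [0,0,0,0,0,0.0005,40],
    [0,0,0,0,0,0.0005,40],
    [0,0,0,0,0,0.0005,40],
  ],
)

```text
time: 24.7
tool_pos: [0.5377, 0.2155, 0.0674]
ee_rot: [-3.14, 0.0, 1.582]
wrist_force: [0.2, -0.4, -0.1]
width: 0.0303
finger_force: 0.0
```

apply_moves(
  commands=[
    [0,0,0,0,0,0,40],
    [0,0,0,0,0,0,40],
    [0,0,0,0,0,0,40],
    [0,0,0,0,0,0,40],
    [0,0,0,0,0,0,40],
  ],
)

```text
time: 25.2
tool_pos: [0.5377, 0.2155, 0.0679]
ee_rot: [-3.141, 0.0, 1.582]
wrist_force: [0.1, -0.3, 0.4]
width: 0.0375
finger_force: 0.0
```

apply_moves(
  commands=[
    [0,0,0,0,0,0.01,40],
    [0,0,0,0,0,0.03,40],
    [0,0,0,0,0,0.06,40],
    [0,0,0,0,0,0.1,40],
    [0,0,0,0,0,0.14,40],
  ],
)

```text
time: 25.7
tool_pos: [0.5373, 0.2154, 0.2098]
ee_rot: [-3.14, 0.0, 1.582]
wrist_force: [0.0, 0.6, -0.0]
width: 0.0375
finger_force: 0.0
```

```bash
python3 - <<'E'
from e import *
o=get_obs();w=snapshot("wrist");sd=snapshot("side");pickle.dump((w,o,sd),open("s5.pkl","wb"));print(o["time"],o["tool_pos"])
a=cv2.resize(w["pixels"][90:290,60:340],None,fx=1.8,fy=1.8,interpolation=cv2.INTER_CUBIC)
b=cv2.resize(sd["pixels"][240:320,170:250],(288,360)[::-1] and None,fx=3.6,fy=4.5,interpolation=cv2.INTER_CUBIC)
cv2.imwrite("pics/end.png",np.hstack([a,b])[:,:,::-1])
E
```

```text
25.7 [0.5373 0.2154 0.2098]
```

View pics/end.png

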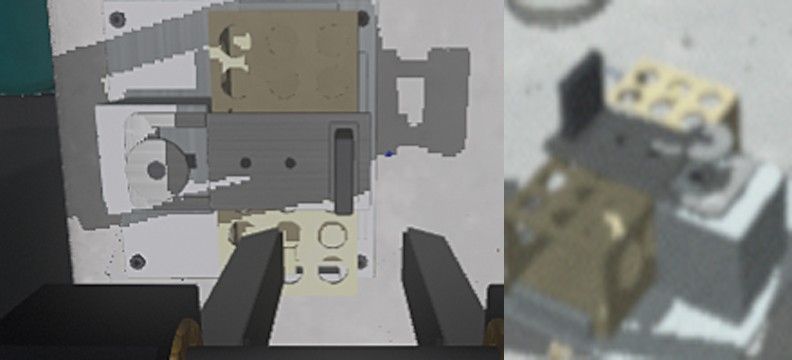

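The plate lies flat and straight across the rack, grip tab at (343,172). Its tip rim is under the stud head at (157,170), and the gripper is clear of it. I'm handing in.

```bash
python3 -c "
from bench import *
print(close_job())"
```

```text
the job is handed in; nothing more can be done
None
```

The latch plate is hooked under the stud head and lies flat and straight across the block and rack. I've let go of it and handed the job in at about 26 s; the dock contacts I measured peaked at about 7 N.

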